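# Shut the red valve in the bench service box

### The arm

A 6-joint arm with a two-finger parallel gripper is mounted at the origin on the work surface. World frame = base frame: x ahead of the robot, y to its left, z up, the work surface at z = 0. Lengths are in m, angles in rad, forces in N, time in s.
With the tool pointing down it reaches from about 0.3 to 0.775 m from the base axis. Payload 14.6 kg.
Tool frame: the origin (TCP) lies at the very end of the fingers, on their centre line; the grasp point (between the pads) lies 19 mm behind it; z points along the fingers, y is the line along which they close (so a half turn about z gives the same grasp; the last joint's range is limited). The gripper opens to 94 mm and grips with 3 to 60 N. Pads are 16 mm wide; open, the fingers measure 119 mm over their backs; the gripper's body (75 mm by 177 mm) begins 78 mm behind the grasp point.
Start: joints at [1.151, 0.3, 1.521, -0, 1.321, -0.067], TCP at [0.19, 0.516, 0.205] pointing down, gripper open.
Joint ranges: [-3.03, 3.03], [-0.79, 2.21], [0.23, 2.52], [-1.04, 4.18], [0, 3.07], [-2.55, 2.55]. Speed limits (rad/s): [2.22, 2.22, 2.57, 3.14, 3.14, 3.14].

### API

Orientations are given as [roll, pitch, yaw] about the fixed x, y, z axes, in that order (R = Rz(yaw) Ry(pitch) Rx(roll)).
In Python, from station import ctrl gives the robot as it stands. The module is installed in compiled form; this text tells all that it offers.
- The arm moves only by the tool play_rows, never from a script. Its argument "commands" is a list of rows, each a list of 7 numbers: the shift along the tool's x, y, z in m, then the turn, a rotation vector about the tool's x, y, z in degrees, then the closure, from -1 (fully open) to 1 (shut). A call has 1 to 20 rows; each row shifts and turns the commanded pose from where the row before left it, along the tool's axes as they then stand; what a row does not reach is not made up. A row lasts 1/12 s, in which the tool goes at most 41.7 mm and 7.16 degrees, less where a joint would pass 70% of its speed; a pose out of reach is approached as far as the arm can. A call is refused whole if a number of a shift passes 0.0417 or a number of a turn 7.16, either way. A call with a gripper value outside its range is refused whole. The fingers move at their own pace and stop on an object; "force" is the grip in N (left out, the last holds). Time passes only in rows, so rows that do not move let the fingers close. It gives the time, the measured TCP pose, the force, the opening and the grip force at its end, in the units of the state.
- ctrl.get_obs(): the state, without advancing time (a new reading comes with each control period).
- ctrl.camera(name): name is "scene" or "top" or "wrist"; returns the picture (384x512x3 uint8, blue, green, red); there is no depth.
- ctrl.camera_model(name): a dict with "fx", "fy", "cx", "cy" (pixels), "rvec" (rotation vector, rad) and "tvec" (3), from world to camera coordinates, as OpenCV has them. Camera axes: x right, y down, z forward; pixel columns grow to the right and rows downward; lengths in m; the calibration is good to about 2 mm. A picture is of the moment at which its call begins: read the wrist's pose just before it. camera_model takes no time and is no camera call; for the wrist camera it gives the pose at the moment of the call.
- ctrl.hand_in(): hands the job in; it is judged then, once.
The state is a dict: "time_s": time; "qpos": joint angles; "joint_vel": joint speeds; "tau": joint torques, N m; "ee_pos": TCP position; "eef_rot": TCP orientation; "force": force on the tool from outside, world axes, zero at the start; "moment": the same for the moment, N m; "grip_width": finger opening in m; "grip_force": force on a finger pad.
Only numpy, scipy, OpenCV 4.12 (cv2) and the standard library are available. Lean on these libraries where they do the work, as an engineer would, in place of code of your own. Each camera call takes 0.05 s, during which the arm holds its last target. There are 200 camera calls.

### The job

Push the aluminium cover of the grey service box by its yellow rib all the way along its track onto the deck, then push the red lever with the white band clockwise until its valve is fully shut. Slide the cover only, never lift it, leave it pushed aside, leave the blue lever open as it is, and do not disturb the other things on the bench.

Things in the scene. Friction and masses are not known exactly. Their poses are not given: they have to be found in the camera images.
- box: Fixed grey service box, 184 (its x) x 514 (its y) x 87 mm tall; origin at the centre of its underside, x the short way, pointing away from the robot, y the long way. The half at negative y is an open well holding two valves; the half at positive y is a dark deck. The cover slides along y on ledges 75 mm high between blue lips 87 mm high; the end lips' inner faces are at y = -250 and +250 mm.
- box_well (a point): Centre of the well's mouth, 75 mm above the bench, at y = -125 mm in the box's frame. The well is 150 mm wide in the box's x, 250 mm long in y and 69 mm deep.
- cover: Loose aluminium plate, 165 (x) x 245 (y) x 6 mm, 0.26 to 0.49 kg, flat in the box's track (2.5 mm play each side), at first over the well. Origin at the centre of its underside, axes as the box's. It starts at box y = -122 to -105 mm and slides towards the box's +y, over the deck, to the end lip (origin at box y = +127 mm). Only friction holds it: 1 to 5 N moves it.
- cover_rib (a point): Centre of the yellow upright rib on the cover, 90 mm long in the box's x, 12 mm thick in y, 28 mm tall (plate's top 14 mm below this point, rib's top 14 mm above). It sits 60 mm from the cover's centre towards -y; push on its -y side.
- red_pivot (a point): Point on the vertical pivot axis of the red (marked) valve, fixed in the well, at half the height of its lever (53 mm above the bench). Red and blue valves may be either way round: box y = -185 or -90 mm, both at box x = +30 mm.
- red_tip (a point): Outer end of the red lever with a white band, 55 mm from its pivot, at half its height. The lever is a flat bar 12 mm thick and 22 mm tall (42 to 64 mm above the bench). With joint red_handle at 0 it points from the pivot to the box's -x (towards the robot, open), at 1.571 to the box's +y (shut).
- red_handle (a joint): Angle of the red lever, rad: grows clockwise seen from above, 0 fully open, 1.571 fully shut (hard stop). Starts at 0 to 0.4. Friction torque 0.12 N m, stays where left: about 3 N at 42 mm from the pivot.
- blue_tip (a point): Outer end of the lever of the other, blue valve, the same shape as the red one; it points to the box's -x, valve open.
- blue_handle (a joint): Angle of the blue lever, rad, as for the red one; starts at 0, fully open, and is to stay so.
- spool: Bystander: solder spool standing on its flange, 64 mm across, 46 mm tall; loose; origin at the centre of its underside.
- tin: Bystander: round dark tip-cleaner tin with brass wool, 68 mm across, 40 mm tall; loose; origin at the centre of its underside.
- driver: Bystander: screwdriver lying flat, 170 mm long; loose; origin about the middle of its length.
- meter: Bystander: yellow multimeter lying flat, 150 x 75 x 36 mm; loose; origin at the centre of its underside.
- bin: Bystander: open blue parts bin, 120 x 100 x 55 mm; loose; origin at the centre of its underside.
- iron_stand: Bystander: soldering iron in a coil stand on a black foot 140 x 90 mm, 175 mm tall; loose; origin at the centre of its underside.
- pcb: Bystander: green circuit board on a black block, 100 x 70 x 24 mm; loose; origin at the centre of its underside.

How it is judged:
On the way, in this order (a step that is already met when the one before it is completed fails the run):
1. the cover is pushed all the way aside while the red valve is still open (y of cover in the frame of box above 0.11 m and z of cover in the frame of box between 0.07 and 0.08 m and value of joint red_handle below 0.7 rad), for 0.2 s.
2. the red valve is pushed shut (value of joint red_handle above 1.47 rad), for 0.2 s.
At the end, for the whole second after the job is handed in: The cover lies flat in its track, at rest, within about 17 mm of the far end of its travel; the red lever is within about 0.1 rad (6 degrees) of fully shut; the blue lever is still open (within 0.2 rad) (y of cover in the frame of box above 0.11 m and z of cover in the frame of box between 0.07 and 0.08 m and value of joint red_handle above 1.47 rad and value of joint blue_handle below 0.2 rad and linear speed of cover below 0.02 m/s and angle between cover's own z axis and vertical below 0.05 rad); the robot touches nothing.
It fails at once if the cover is lifted or tipped out of its track (more than 12 mm or 0.15 rad) (z of cover in the frame of box above 0.087 m or angle between cover's own z axis and vertical above 0.15 rad).
It fails at once if the blue lever is turned by more than 0.2 rad (value of joint blue_handle above 0.2 rad).
It fails at once if a bystander is moved by more than 30 mm (distance of any of spool, tin, driver, meter, bin, iron_stand, pcb from where it was at the start of the episode above 0.03 m).
It also fails if it takes over 56 s, if anything falls off the work surface, if the arm or the gripper's body presses on something with over 40 N, if the wrist force passes 120 N, or if a joint passes its speed limit or range.

## Working session

There is one attempt and no reset: what is moved stays moved. The work goes in short steps, Python scripts to look and compute and a tool call to move; the robot and the scene stay as the last step left them, time stands still between calls to the robot, and variables do not carry over. Pictures are saved under pics/ and viewed, at most 10 in all, crops included, and the job is handed in when it is done.

Besides the shell and the picture viewer there is one more tool, called after "Request:" as name(argument=value, ...), one argument or row to a line, values as JSON. play_rows: Moves the arm, as the interface text tells. Its arguments: {"type":"object","properties":{"commands":{"type":"array","items":{"type":"array","items":{"type":"number"}}},"force":{"type":"number"}},"required":["commands"]}

```bash
mkdir -p pics
cat > h.py <<'E'
import numpy as np, cv2
from station import ctrl
def ray(m,u,v,z):
    R=cv2.Rodrigues(np.array(m["rvec"],float))[0]; t=np.array(m["tvec"],float).ravel()
    d=R.T@np.array([(u-m["cx"])/m["fx"],(v-m["cy"])/m["fy"],1]); c=-R.T@t
    return c+d*(z-c[2])/d[2]
def proj(m,p):
    K=np.array([[m["fx"],0,m["cx"]],[0,m["fy"],m["cy"]],[0,0,1]])
    return cv2.projectPoints(np.array(p,float).reshape(-1,1,3),np.array(m["rvec"],float),np.array(m["tvec"],float),K,None)[0].reshape(-1,2)
E
python3 - <<'E'
from h import *
o=ctrl.get_obs();print({k:np.round(o[k],3) for k in o})
for n in("top","scene"):
    cv2.imwrite(f"pics/{n}0.png",ctrl.camera(n))
    m=ctrl.camera_model(n);R=cv2.Rodrigues(np.array(m["rvec"]))[0];print(n,-R.T@np.array(m["tvec"]).ravel())
E
```

```text
{'time_s': np.float64(0.0), 'qpos': array([ 1.151,  0.3  ,  1.522, -0.   ,  1.321, -0.067]), 'joint_vel': array([-0.   ,  0.   , -0.001, -0.002, -0.002,  0.001]), 'tau': array([-1.0000e-03, -5.3181e+01, -3.5273e+01,  7.1000e-02,  2.5000e-02,
       -0.0000e+00]), 'ee_pos': array([0.19 , 0.516, 0.205]), 'eef_rot': array([-3.14 , -0.   ,  2.789]), 'force': array([ 0.261,  0.397, -0.445]), 'moment': array([ 0.101, -0.01 ,  0.013]), 'grip_force': np.float64(0.0), 'grip_width': np.float64(0.094)}
top [0.40316609 0.04791154 1.23580749]
scene [ 1.24128123 -0.07940107  1.21337745]
```

View pics/top0.png

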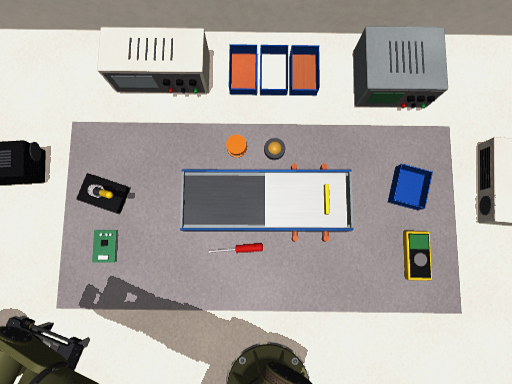

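View pics/scene0.png

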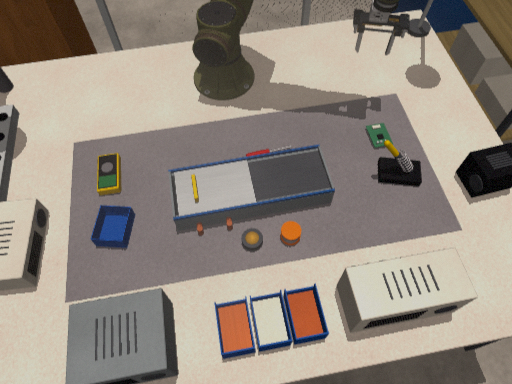

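The top view has the box spanning about (182,170)-(352,230). The deck is on the left (+y), the cover on the right, and the rib at (326,199). The bystanders are clear of the box, so I'll measure next.

Run:
```python
from h import *
im=cv2.imread("pics/top0.png");m=ctrl.camera_model("top")
hsv=cv2.cvtColor(im,cv2.COLOR_BGR2HSV)
b=cv2.inRange(hsv,(100,90,60),(125,255,255));b[:, :170]=0;b[:,365:]=0;b[:155]=0;b[245:]=0
p=np.argwhere(b)[:,::-1]
w=np.array([ray(m,u,v,.087)[:2] for u,v in p])
r=cv2.minAreaRect(w.astype(np.float32));print("box",r,cv2.boxPoints(r),len(p))
y=cv2.inRange(hsv,(22,120,120),(35,255,255));y[:, :300]=0;y[:,345:]=0;y[:155]=0;y[245:]=0
p=np.argwhere(y)[:,::-1];w=np.array([ray(m,u,v,.109)[:2] for u,v in p])
r=cv2.minAreaRect(w.astype(np.float32));print("rib",r,w.mean(0),len(p))
```

```text
box ((0.5569483637809753, 0.010772883892059326), (0.18403249979019165, 0.5122237205505371), 0.672609269618988) [[ 0.46193194  0.26578692]
 [ 0.46794498 -0.2464015 ]
 [ 0.6519648  -0.24424115]
 [ 0.64595175  0.26794726]] 894
rib ((0.5582188963890076, -0.1652096062898636), (0.08594843745231628, 0.01099566463381052), 1.389399766921997) [ 0.55932784 -0.16534682] 113
```

Request:
play_rows(
  commands=[
    [0, 0, 0, 0, 0, 6.9, 0],
    [0, 0, 0, 0, 0, 6.9, 0],
    [0, 0, 0, 0, 0, 6.9, 0],
    [0, 0, 0, 0, 0, 6.9, 0],
    [0, 0, 0, 0, 0, 6.9, 0],
    [0, 0, 0, 0, 0, 6.9, 0],
    [0, 0, 0, 0, 0, 6.9, 0],
    [0, 0, 0, 0, 0, 6.9, 0],
    [0, 0, 0, 0, 0, 6.9, 0],
    [0, 0, 0, 0, 0, 7.0, 0],
    [-0.018, 0.009, 0, 0, 0, 0, 0],
    [-0.034, 0.017, 0, 0, 0, 0, 0],
    [-0.034, 0.017, 0, 0, 0, 0, 0],
    [-0.034, 0.017, 0, 0, 0, 0, 0],
    [-0.034, 0.017, 0, 0, 0, 0, 0],
    [-0.034, 0.017, 0, 0, 0, 0, 0],
    [-0.034, 0.017, 0, 0, 0, 0, 0],
    [-0.034, 0.017, 0, 0, 0, 0, 0],
    [-0.034, 0.017, 0, 0, 0, 0, 0],
    [-0.034, 0.017, 0, 0, 0, 0, 0],
  ],
  force=20,
)

```text
time_s: 1.77
ee_pos: [0.3562, 0.1923, 0.2054]
eef_rot: [3.142, -0.0, 1.583]
force: [-0.0, 1.3, 0.1]
grip_width: 0.0473
grip_force: 0.0
```

Request:
play_rows(
  commands=[
    [-0.033, 0.0165, 0, 0, 0, 0, 0],
    [-0.033, 0.0165, 0, 0, 0, 0, 0],
    [-0.033, 0.0165, 0, 0, 0, 0, 0],
    [-0.033, 0.0165, 0, 0, 0, 0, 0],
    [-0.033, 0.0165, 0, 0, 0, 0, 0],
    [-0.033, 0.0165, 0, 0, 0, 0, 0],
    [-0.033, 0.0165, 0, 0, 0, 0, 0],
    [-0.033, 0.0165, 0, 0, 0, 0, 0],
    [-0.033, 0.0165, 0, 0, 0, 0, 0],
    [-0.033, 0.0165, 0, 0, 0, 0, 0],
    [-0.033, 0.0165, 0, 0, 0, 0, 0],
    [-0.033, 0.0165, 0, 0, 0, 0, 0],
    [0, 0, 0.02, 0, 0, 0, 0],
    [0, 0, 0.02, 0, 0, 0, 0],
    [0, 0, 0.02, 0, 0, 0, 0],
    [0, 0, 0, 0, 0, 0, 0],
  ],
)

```text
time_s: 3.1
ee_pos: [0.5569, -0.199, 0.1412]
eef_rot: [-3.135, -0.003, 1.582]
force: [-0.9, 1.6, 0.2]
grip_width: 0.0469
grip_force: 0.0
```

Run:
```python
from h import *
cv2.imwrite("pics/w1.png",np.vstack([ctrl.camera("wrist")]))
m=ctrl.camera_model("wrist")
print(proj(m,[[.5585,-.165,.109],[.5585,-.171,.109]]))
```

```text
[[258.15103423 170.70754255]
 [258.04496383 178.63963322]]
```

View pics/w1.png

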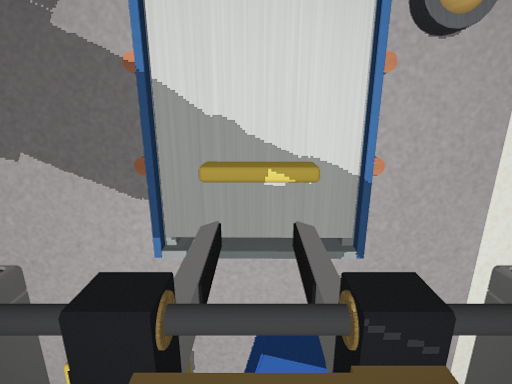

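The rib shows at (259,172), centred between the finger tips. Next I'll lower the fingers behind it and push.

Request:
play_rows(
  commands=[
    [-0.003, 0, 0.016, 0, 0, 0, 0],
    [0, 0, 0.016, 0, 0, 0, 0],
    [0, 0, 0.01, 0, 0, 0, 0],
    [0, 0, 0.006, 0, 0, 0, 0],
    [0, 0, 0, 0, 0, 0, 0],
    [0.006, 0, 0, 0, 0, 0, 0],
    [0.006, 0, 0, 0, 0, 0, 0],
    [0.006, 0, 0, 0, 0, 0, 0],
    [0.006, 0, 0, 0, 0, 0, 0],
    [0.008, 0, 0, 0, 0, 0, 0],
    [0.01, 0, 0, 0, 0, 0, 0],
    [0.012, 0, 0, 0, 0, 0, 0],
    [0.012, 0, 0, 0, 0, 0, 0],
    [0.012, 0, 0, 0, 0, 0, 0],
    [0.012, 0, 0, 0, 0, 0, 0],
    [0.012, 0, 0, 0, 0, 0, 0],
    [0.012, 0, 0, 0, 0, 0, 0],
    [0.012, 0, 0, 0, 0, 0, 0],
    [0.012, 0, 0, 0, 0, 0, 0],
    [0.012, 0, 0, 0, 0, 0, 0],
  ],
)

```text
time_s: 4.82
ee_pos: [0.5569, -0.0514, 0.0975]
eef_rot: [3.142, 0.0, 1.583]
force: [0.1, -4.7, 4.4]
grip_width: 0.0471
grip_force: 2.2
```

Request:
play_rows(
  commands=[
    [0.012, 0, 0, 0, 0, 0, 0],
    [0.012, 0, 0, 0, 0, 0, 0],
    [0.012, 0, 0, 0, 0, 0, 0],
    [0.012, 0, 0, 0, 0, 0, 0],
    [0.012, 0, 0, 0, 0, 0, 0],
    [0.012, 0, 0, 0, 0, 0, 0],
    [0.01, 0, 0, 0, 0, 0, 0],
    [0.008, 0, 0, 0, 0, 0, 0],
    [0.006, 0, 0, 0, 0, 0, 0],
    [0.004, 0, 0, 0, 0, 0, 0],
    [0.004, 0, 0, 0, 0, 0, 0],
    [0, 0, 0, 0, 0, 0, 0],
  ],
)

```text
time_s: 5.82
ee_pos: [0.5555, 0.0521, 0.0972]
eef_rot: [-3.141, -0.001, 1.583]
force: [0.4, 0.4, -0.9]
grip_width: 0.0472
grip_force: 0.0
```

Request:
play_rows(
  commands=[
    [0.003, 0, 0, 0, 0, 0, 0],
    [0.003, 0, 0, 0, 0, 0, 0],
    [0.002, 0, 0, 0, 0, 0, 0],
    [0.002, 0, 0, 0, 0, 0, 0],
    [0, 0, 0, 0, 0, 0, 0],
  ],
)

```text
time_s: 6.23
ee_pos: [0.5554, 0.0619, 0.0973]
eef_rot: [-3.141, -0.0, 1.583]
force: [0.8, 0.2, -0.1]
grip_width: 0.0469
grip_force: 0.0
```

Request:
play_rows(
  commands=[
    [-0.01, 0, 0, 0, 0, 0, 0],
    [-0.02, 0, -0.02, 0, 0, 0, 1],
    [-0.035, 0, -0.02, 0, 0, 0, 1],
    [-0.035, 0, -0.02, 0, 0, 0, 1],
    [-0.035, 0, -0.02, 0, 0, 0, 1],
    [-0.035, 0, -0.02, 0, 0, 0, 1],
    [-0.035, 0, 0, 0, 0, 0, 1],
    [-0.035, 0, 0, 0, 0, 0, 1],
    [-0.02, 0, 0, 0, 0, 0, 1],
    [0, 0, 0, 0, 0, 0, 1],
    [0, 0, 0, 0, 0, 0, 1],
  ],
)

```text
time_s: 7.15
ee_pos: [0.5582, -0.1996, 0.1971]
eef_rot: [-3.141, -0.0, 1.581]
force: [-0.5, 0.5, 0.3]
grip_width: 0.0008
grip_force: 0.0
```

Run:
```python
from h import *
m=ctrl.camera_model("wrist");im=ctrl.camera("wrist");cv2.imwrite("pics/w2.png",im)
hsv=cv2.cvtColor(im,cv2.COLOR_BGR2HSV)
y=cv2.inRange(hsv,(20,120,90),(35,255,255));y[250:]=0
n,l,s,c=cv2.connectedComponentsWithStats(y)
i=1+s[1:,4].argmax();print("rib",s[i],ray(m,*c[i],.104))
```

```text
rib [405   0  41  28 901] [ 0.69350583 -0.04368709  0.104     ]
```

View pics/w2.png

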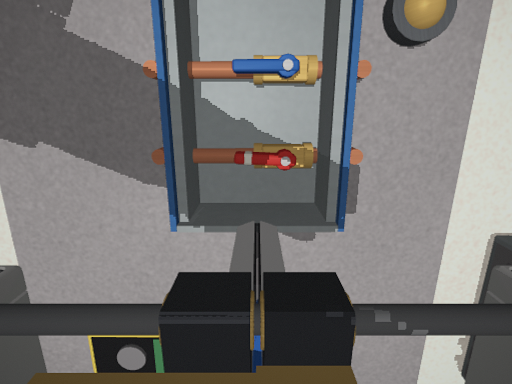

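Red is the nearer valve: pivot at (286,160), white band near (247,157), pointing -x. Blue is farther, with its pivot at (288,65). I'll check the cover and pivot numerically.

Run:
```python
from h import *
m=ctrl.camera_model("wrist")
for p in [(286,160),(236,157),(288,65),(234,66)]: print(p,ray(m,*p,.064))
im=ctrl.camera("top");m=ctrl.camera_model("top");hsv=cv2.cvtColor(im,cv2.COLOR_BGR2HSV)
cv2.imwrite("pics/top1.png",im)
y=cv2.inRange(hsv,(20,110,90),(35,255,255));y[:, :190]=0;y[:,345:]=0;y[:165]=0;y[235:]=0
p=np.argwhere(y)[:,::-1];print(len(p), np.mean([ray(m,u,v,.109)[:2] for u,v in p],0))
```

```text
(286, 160) [ 0.58945986 -0.17279373  0.064     ]
(236, 157) [ 0.536154   -0.17018358  0.064     ]
(288, 65) [ 0.58782253 -0.07896054  0.064     ]
(234, 66) [ 0.53490418 -0.0804618   0.064     ]
163 [0.56233726 0.03712875]
```

Run:
```python
import cv2
im=cv2.imread("pics/top1.png")[150:260,160:370];cv2.imwrite("pics/t1c.png",cv2.resize(im,None,fx=3.5,fy=3.5,interpolation=cv2.INTER_CUBIC))
```

```text
(no output)
```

View pics/t1c.png

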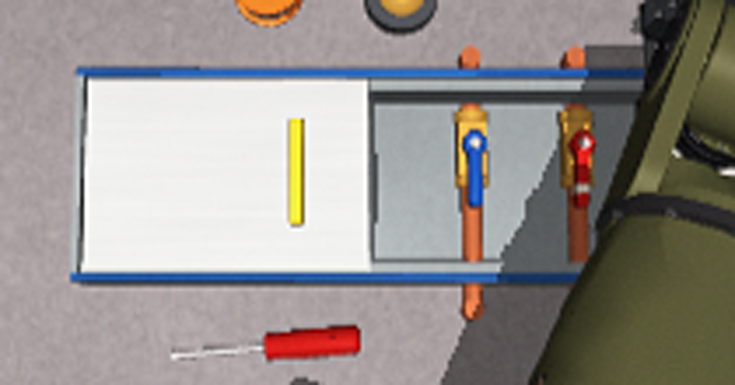

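The cover is against the far end: its rib sits at about y=0.078, as expected. Next I'll descend beside the red lever.

Request:
play_rows(
  commands=[
    [-0.003, -0.011, 0, 0, 0, 0, 1],
    [-0.003, -0.011, 0, 0, 0, 0, 1],
    [0, 0, 0.02, 0, 0, 0, 1],
    [0, 0, 0.025, 0, 0, 0, 1],
    [0, 0, 0.025, 0, 0, 0, 1],
    [0, 0, 0.025, 0, 0, 0, 1],
    [0, 0, 0.02, 0, 0, 0, 1],
    [0, 0, 0.015, 0, 0, 0, 1],
    [0, 0, 0.01, 0, 0, 0, 1],
    [0, 0, 0.01, 0, 0, 0, 1],
    [0, 0, 0, 0, 0, 0, 1],
    [0, 0, 0, 0, 0, 0, 1],
  ],
)

```text
time_s: 8.25
ee_pos: [0.5369, -0.2045, 0.0478]
eef_rot: [3.141, 0.0, 1.583]
force: [-0.4, -0.1, 0.6]
grip_width: 0.0007
grip_force: 0.0
```

Request:
play_rows(
  commands=[
    [0.006, 0, 0, 0, 0, 0, 1],
    [0.006, 0, 0, 0, 0, 0, 1],
    [0.005, 0, 0, 0, 0, 0, 1],
    [0.0035, 0, 0, 0, 0, 0, 1],
    [0.0035, 0, 0, 0, 0, 0, 1],
    [0.0035, 0, 0, 0, 0, 0, 1],
    [0.0034, 0.0008, 0, 0, 0, 0, 1],
    [0.0034, 0.0008, 0, 0, 0, 0, 1],
    [0.0034, 0.001, 0, 0, 0, 0, 1],
    [0.0031, 0.0017, 0, 0, 0, 0, 1],
    [0.0031, 0.0017, 0, 0, 0, 0, 1],
    [0.0031, 0.0017, 0, 0, 0, 0, 1],
    [0.0025, 0.0024, 0, 0, 0, 0, 1],
    [0.0025, 0.0024, 0, 0, 0, 0, 1],
    [0.0025, 0.0024, 0, 0, 0, 0, 1],
    [0.0018, 0.003, 0, 0, 0, 0, 1],
    [0.0018, 0.003, 0, 0, 0, 0, 1],
    [0.0018, 0.003, 0, 0, 0, 0, 1],
  ],
)

```text
time_s: 9.75
ee_pos: [0.56, -0.1444, 0.0473]
eef_rot: [-3.141, -0.0, 1.583]
force: [-1.9, -3.8, -0.0]
grip_width: 0.0008
grip_force: 1.7
```

Request:
play_rows(
  commands=[
    [0.001, 0.0033, 0, 0, 0, 0, 1],
    [0.001, 0.0033, 0, 0, 0, 0, 1],
    [0.001, 0.0033, 0, 0, 0, 0, 1],
    [0, 0.002, 0, 0, 0, 0, 1],
    [0, 0, 0, 0, 0, 0, 1],
  ],
)

```text
time_s: 10.17
ee_pos: [0.5697, -0.1415, 0.0472]
eef_rot: [-3.135, -0.001, 1.583]
force: [-21.9, -2.5, 11.9]
grip_width: 0.0001
grip_force: 10.9
```

The force rose to 22 N, which suggests the hard stop. I'll back off, lift and look.

Request:
play_rows(
  commands=[
    [0, -0.006, 0, 0, 0, 0, 1],
    [0, -0.01, 0, 0, 0, 0, 1],
    [0, -0.006, 0, 0, 0, 0, 1],
    [0, 0, -0.015, 0, 0, 0, 1],
    [0, 0, -0.025, 0, 0, 0, 1],
    [0, 0, -0.025, 0, 0, 0, 1],
    [0, 0, -0.025, 0, 0, 0, 1],
    [0, 0, -0.025, 0, 0, 0, 1],
    [-0.02, 0, -0.025, 0, 0, 0, 1],
    [-0.03, 0, 0, 0, 0, 0, 1],
    [-0.01, 0, 0, 0, 0, 0, 1],
    [0, 0, 0, 0, 0, 0, 1],
  ],
)

```text
time_s: 11.17
ee_pos: [0.5503, -0.2033, 0.1871]
eef_rot: [3.141, -0.0, 1.58]
force: [-0.6, 0.2, -0.8]
grip_width: 0.0005
grip_force: 0.0
```

Run:
```python
from h import *
im=ctrl.camera("wrist");m=ctrl.camera_model("wrist")
t=cv2.resize(ctrl.camera("top")[150:250,170:360],(512,270))
cv2.imwrite("pics/w3.png",np.vstack([im[:300],t]))
hsv=cv2.cvtColor(im,cv2.COLOR_BGR2HSV)
r=cv2.inRange(hsv,(0,170,70),(6,255,255))|cv2.inRange(hsv,(174,170,70),(180,255,255));r[230:]=0;r[:,:200]=0;r[:,340:]=0
n,l,s,c=cv2.connectedComponentsWithStats(r)
for i in range(1,n):
    if s[i,4]>15: print(s[i],ray(m,*c[i],.064))
```

```text
[288 104  13  11 114] [ 0.58655343 -0.12358818  0.064     ]
[283 123  21  47 551] [ 0.58664133 -0.15963008  0.064     ]
```

View pics/w3.png

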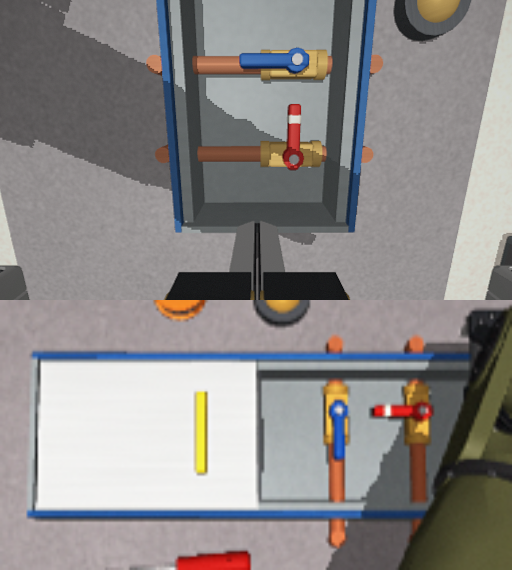

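The red lever now points along +y, from its pivot at (293,158) to its tip at (294,105). Blue is still open, and the cover is at the end lip.

```bash
python3 -c "
from station import ctrl
print(ctrl.hand_in())"
```

```text
the job is handed in; nothing more can be done
None
```

The job is handed in after about 11 s of robot time: the last pictures show the cover slid fully onto the deck against the end lip, the red valve pushed shut to its stop, and the blue lever still open; no verdict was returned.

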